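# Gauge the depth of a vial oven's well and mark it on the height post

## Task

Take the depth rod out of its white stand and lower it into the round well of the black vial oven, pushing it down gently past the drag of its brass collar until its tip really stands on the well's floor, which lies at an unknown depth. Let go and leave the rod standing there with the collar resting on the well's rim, then slide the red marker down the oven's post until its top is level with the top of the rod's blue knob. Leave everything else where it is.

Things in the scene. Friction and masses are not known exactly. Their poses are not given: they have to be found in the camera images.
- stand: white stand, an 80 x 80 mm block, 35 mm tall, fixed to the table, with a 14 mm hole 25 mm deep in its top; the depth rod stands upright in it at the start. Origin at the centre of its underside
- knob_center (a point): centre of the blue round knob (24 mm across, 25 mm tall) that tops the depth rod, a steel rod 12 mm thick, 120 mm long over all, about 150 g. The point is 107.5 mm above the rod's tip and 12.5 mm below its top; z runs up the rod. The tip has a 4 mm long chamfer down to 7 mm across. The rod starts with its tip 25 mm deep in the stand
- knob_top (a point): centre of the flat top face of the rod's blue knob, 120 mm above the rod's tip; z runs up the rod
- collar_under (a point): centre of the underside of the rod's brass collar, a disc 30 mm across, 10 mm tall, gripping the rod; z runs up the rod. It starts 25 mm above the tip, can go up to 80 mm, slides only when pushed with about 6 N and stays where left: in the well it meets the rim after 25 mm and from there is pushed up the rod as the rod goes down
- oven: the vial oven: a fixed black box 240 mm (its x) by 300 mm (its y), 100 mm tall, flat-topped, with the display on its front (-x) face. Origin at the centre of its underside
- well_mouth (a point): centre of the mouth of the oven's well, in its flat top 100 mm above the table; oven's axes, z up. A vertical round hole 14 mm wide with a 2 mm chamfer, ringed in black in a 50 mm square aluminium inset. Its hard floor lies 38 to 66 mm down, new every time and not told. At the floor the resistance rises sharply above the collar's 6 N; over 35 N on the floor spoils it
- marker (a joint): how far the red marker has slid down its post, m: 0 = its top face 215 mm above the table, growing downwards, to 0.085. Starts between 0 and 0.02, always higher than the knob's top will be once the rod stands on the well's floor. Slides when pushed with about 6 N and stays where left
- marker_pad (a point): point on the flat top face of the red marker, a level bar 26 mm wide, 72 mm long, 12 mm thick on a 12 mm steel post that stands on the oven 155 mm to the oven's +y of the well and ends 222 mm above the table. The point is on the bar's free part, 40 mm from the post and 115 mm from the well; shut fingers can push it down there
- vial1: a capped 22 mm glass sample vial, 45 mm tall, standing on the oven's top behind the well; bystander. Origin at the centre of its underside
- vial2: a capped glass sample vial, 22 x 45 mm, in the blue tray; bystander. Origin at the centre of its underside
- vial3: a red-capped glass sample vial, 22 x 45 mm, in the blue tray; bystander. Origin at the centre of its underside
- drybottle: a glass jar with red lid, 64 mm wide, 100 mm tall, left of the oven; bystander. Origin at the centre of its underside
- beaker: an empty glass beaker, 70 mm wide, 85 mm tall, left of the oven; bystander. Origin at the centre of its underside
- spatula: a black-handled spatula 190 mm long lying at the right; bystander. Origin at the centre of its underside
Mind the look-alikes: they are no part of the job. What is shaped like the part that bears knob_center but orange, purple or turquoise is not meant.

How it is judged:
By the outcome, as a careful person would: the job done as asked, in the order asked, and still so for the second after the job is handed in, with the robot touching nothing.
It also fails if it takes over 70 s, if anything falls off the work surface, if the arm or the gripper's body presses on something with over 40 N, if the wrist force passes 120 N, or if a joint passes its speed limit or range.

## Robot

A 7-joint arm with a two-finger parallel gripper is mounted at the origin on the work surface. World frame = base frame: x ahead of the robot, y to its left, z up, the work surface at z = 0. Lengths are in m, angles in rad, forces in N, time in s.
With the tool pointing down it reaches from about 0.4 to 0.875 m from the base axis. Payload 19.3 kg.
Tool frame: the origin (TCP) lies midway between the tips of the shut fingers; the grasp point (between the pads) lies 19 mm behind it; z points along the fingers, y is the line along which they close (so a half turn about z gives the same grasp; the last joint's range is limited). The gripper opens to 85 mm and grips with 20 to 120 N. Pads are 22 mm wide; open, the fingers measure 114 mm over their backs; the gripper's body (76 mm by 85 mm) begins 54 mm behind the grasp point. The pads swing forward as they close: fully open they stand 13 mm farther back than shut.
Start: joints at [1.248, 0.521, -0.036, 1.599, 0.021, 1.021, -0.113], TCP at [0.156, -0.605, 0.231] pointing down, gripper open.
Joint ranges: [-2.91, 2.91], [-0.3, 2.13], [-1.5, 1.42], [0.17, 2.43], [-1.26, 4.41], [0.16, 1.93], [-2.52, 2.52]. Speed limits (rad/s): [1.89, 1.89, 2.39, 2.39, 3.01, 3.01, 3.01].

## Interface

Orientations are given as [roll, pitch, yaw] about the fixed x, y, z axes, in that order (R = Rz(yaw) Ry(pitch) Rx(roll)).
In Python, from workcell import * gives the robot as it stands. The module is installed in compiled form; this text tells all that it offers.
- The arm moves only by the tool play_rows, never from a script. Its argument "deltas" is a list of rows, each a list of 7 numbers: the shift along the tool's x, y, z in units of 500 mm (1.0 is 500 mm), then the turn, a rotation vector about the tool's x, y, z in units of 120 degrees (1.0 is 120 degrees), then the closure, from 0 (fully open) to 1 (shut). A call has 1 to 10 rows; each row is the pose to reach, as a shift and turn from the pose commanded when the call began, along the tool's axes at that moment; what a row does not reach only later rows make up. A row lasts 1/10 s, in which the tool goes at most 50 mm and 8.59 degrees, less where a joint would pass 70% of its speed; a pose out of reach is approached as far as the arm can. A call with a number of a shift or a turn outside -1 to 1 is refused whole. A call with a gripper value outside its range is refused whole. The fingers move at their own pace and stop on an object; "newtons" is the grip in N (left out, the last holds). Time passes only in rows, so rows that repeat a pose let the fingers close. It gives the time, the measured TCP pose, the force, the opening and the grip force at its end, in the units of the state.
- observe(): the state, without advancing time (a new reading comes with each control period).
- grab_frame(name): name is "scene" or "top"; returns the picture (480x640x3 uint8, red, green, blue); there is no depth.
- get_calibration(name): a dict with "fovy" (degrees; the focal length in pixels is half the picture's height over the tangent of half this angle, whatever the lens; pixels are square), "cx", "cy" (the principal point, pixels), "k1" (the pictures are not rectified: a ray, as slopes to the right and down, at radius r is drawn at 1 + k1 r^2 times it, then the intrinsics apply), "xyz" and "rotation" of the camera in the world. Camera axes: x right, y down, z forward; pixel columns grow to the right and rows downward; lengths in m; the calibration is good to about 2 mm. A picture is of the moment at which its call begins. get_calibration takes no time and is no camera call.
- job_done(): hands the job in; it is judged then, once.
The state is a dict: "clock": time; "qpos": joint angles; "qd": joint speeds; "joint_efforts": joint torques, N m; "position": TCP position; "tool_rot": TCP orientation; "force": force on the tool from outside, world axes, zero at the start; "moment": the same for the moment, N m; "grip_width": finger opening in m; "finger_force": force on a finger pad.
Only numpy, scipy, OpenCV 4.12 (cv2) and the standard library are available. Lean on these libraries where they do the work, as an engineer would, in place of code of your own. Each camera call takes 0.05 s, during which the arm holds its last target. There are 200 camera calls.

## Working session

There is one attempt and no reset: what is moved stays moved. The work goes in short steps, Python scripts to look and compute and a tool call to move; the robot and the scene stay as the last step left them, time stands still between calls to the robot, and variables do not carry over. Pictures are saved under pics/ and viewed, at most 10 in all, crops included, and the job is handed in when it is done.

Besides the shell and the picture viewer there is one more tool, called after ">>>" as name([rows], argument=value, ...), one row to a line, values as JSON. play_rows: Moves the arm, as the interface text tells. Its arguments: {"type":"object","properties":{"deltas":{"type":"array"},"newtons":{"type":"number"}},"required":["deltas"]}

```bash
mkdir -p pics; cat > h.py <<'E'
from workcell import *
import numpy as np, cv2
def cam(n):
    c=get_calibration(n); f=240/np.tan(np.radians(c['fovy'])/2)
    R=np.array(c['rotation'],float)
    if R.shape!=(3,3):
        from scipy.spatial.transform import Rotation as Ro
        R=Ro.from_euler('xyz',R).as_matrix()
    return c,f,R,np.array(c['xyz'],float)
def ray(n,u,v):
    c,f,R,p=cam(n)
    K=np.array([[f,0,c['cx']],[0,f,c['cy']],[0,0,1.]])
    q=cv2.undistortPoints(np.array([[[u,v]]],float),K,np.array([c['k1'],0,0,0.]))[0,0]
    d=R@np.array([q[0],q[1],1]); return p,d/np.linalg.norm(d)
def plane(n,u,v,z):
    p,d=ray(n,u,v); return p+d*(z-p[2])/d[2]
def tri(n1,a,n2,b):
    p,d=ray(n1,*a); q,e=ray(n2,*b)
    s=np.linalg.lstsq(np.c_[d,-e],q-p,rcond=None)[0]
    x,y=p+s[0]*d,q+s[1]*e
    return (x+y)/2,np.linalg.norm(x-y)
def proj(n,X):
    c,f,R,p=cam(n); q=R.T@(np.array(X)-p); q=q[:2]/q[2]
    q=q*(1+c['k1']*(q@q)); return q*f+[c['cx'],c['cy']]
E
python3 - <<'E'
from h import *
for n in('scene','top'):
    cv2.imwrite(f'pics/{n}0.png',grab_frame(n)[:,:,::-1]); print(get_calibration(n))
print(observe())
E
```

```text
{'fovy': 56.53937723898001, 'cx': 317.3983970732728, 'cy': 239.96077780234978, 'k1': -0.034698851071903056, 'xyz': array([ 0.98222638, -0.50978756,  0.8503118 ]), 'rotation': array([-2.34146156e+00, -4.56325688e-04,  7.62285388e-01])}
{'fovy': 52.43011933540608, 'cx': 315.1249577526349, 'cy': 242.3017184116993, 'k1': 0.008463594204693921, 'xyz': array([1.83944649e-01, 3.00424770e-04, 1.48279598e+00]), 'rotation': array([-2.92464364e+00, -3.85047188e-04, -1.47841116e+00])}
{'clock': 0.1, 'qpos': array([ 1.24781071,  0.52194587, -0.0363272 ,  1.59995879,  0.02116298,
        1.02107995, -0.11281521]), 'qd': array([-1.45708727e-05, -2.30445659e-03,  2.62487145e-03, -6.96515534e-04,
        5.73256751e-04,  3.59075020e-04,  1.78789252e-03]), 'joint_efforts': array([ 5.79046668e-03, -9.28490353e+01,  1.98528282e+00, -3.70535123e+01,
        1.81996560e-02,  5.48482320e-03,  1.14640097e-04]), 'position': array([ 0.15621525, -0.60485024,  0.2307858 ]), 'tool_rot': array([-3.14058453e+00,  3.87461673e-05,  2.52740038e-01]), 'force': array([ 0.25262045, -0.38923141,  0.25790612]), 'moment': array([-0.01330018,  0.01649841, -0.05746561]), 'finger_force': 0.0, 'grip_width': 0.0855194020668235}
```

View pics/scene0.png

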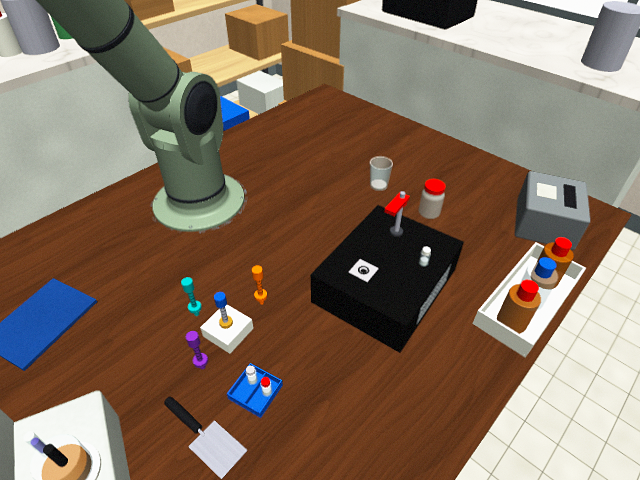

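View pics/top0.png

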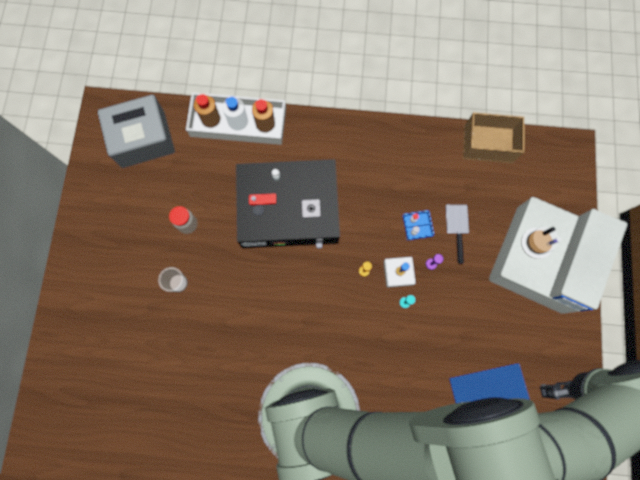

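Scene picture: the blue knob in the white stand is at (221,299). Look-alikes are turquoise (188,284), orange (258,270) and purple (193,338), plus a blue bottle cap at (545,268). In the top view the blue knob is at (404,267). The well inset is at scene (363,270) / top (311,208), and the red marker at scene (397,204) / top (262,199). I choose the blue knob in the white stand.

```bash
cat > m.py <<'E'
from h import *
def grab(n,k=4): return np.mean([grab_frame(n).astype(float) for _ in range(k)],0).astype(np.uint8)
def hsv(im): return cv2.cvtColor(im,cv2.COLOR_RGB2HSV)
def blob(im,lo,hi,box):
    m=cv2.inRange(hsv(im),np.array(lo),np.array(hi)); x0,y0,x1,y1=box
    k=np.zeros_like(m);k[y0:y1,x0:x1]=m[y0:y1,x0:x1]
    n,l,s,c=cv2.connectedComponentsWithStats(k); i=1+np.argmax(s[1:,4]); return c[i],s[i],(l==i).astype(np.uint8)
def rect(m):
    c=max(cv2.findContours(m,cv2.RETR_EXTERNAL,cv2.CHAIN_APPROX_NONE)[0],key=cv2.contourArea)
    return cv2.minAreaRect(c)
B=([100,120,50],[130,255,255]);W=([0,0,140],[180,60,255]);R_=([0,150,90],[6,255,255])
E
python3 - <<'E'
from m import *
np.set_printoptions(precision=4,suppress=True)
S=grab('scene');T=grab('top')
bs=blob(S,*B,(205,285,240,315));bt=blob(T,*B,(390,255,418,285))
print('knob',bs[:2],bt[:2],tri('scene',bs[0],'top',bt[0]))
for z in (.1175,):print(plane('scene',*bs[0],z),plane('top',*bt[0],z))
ws=blob(T,*W,(378,250,420,292));print('stand top',ws[:2],[plane('top',*p,.035) for p in cv2.boxPoints(rect(ws[2]))],plane('top',*rect(ws[2])[0],.035))
for n,im,b in(('scene',S,(340,252,388,290)),('top',T,(297,195,326,222))):
    w=blob(im,*W,b);r=rect(w[2]);print('inset',n,w[1],r,plane(n,*r[0],.1))
    c=np.array([plane(n,*p,.1)[:2] for p in cv2.boxPoints(r)]);print(c)
    h=cv2.convexHull(cv2.findNonZero(w[2]));M=cv2.moments(h);print('hull c',plane(n,M['m10']/M['m00'],M['m01']/M['m00'],.1))
rs=blob(S,*R_,(380,185,415,220));rt=blob(T,*R_,(240,185,285,215))
print('marker',rs[:2],rt[:2],rect(rt[2]),tri('scene',rs[0],'top',rt[0]))
o=np.zeros((520,800,3),np.uint8)
o[:, :400]=cv2.resize(S[265:343,180:240],(400,520),interpolation=3)
o[:260,400:]=cv2.resize(S[240:292,330:410],(400,260),interpolation=3)
o[260:,400:]=cv2.resize(S[180:245,350:450],(400,260),interpolation=3)
cv2.imwrite('pics/c1.png',o[:,:,::-1])
E
```

```text
knob (array([220.    , 299.4756]), array([214, 292,  13,  16, 164], dtype=int32)) (array([404.7838, 266.3243]), array([402, 263,   7,   7,  37], dtype=int32)) (array([ 0.4377, -0.232 ,  0.1178]), np.float64(0.00033676549795761903))
[ 0.4376 -0.2317  0.1175] [ 0.4376 -0.2322  0.1175]
stand top (array([399.2278, 271.5334]), array([384, 256,  32,  31, 733], dtype=int32)) [array([ 0.4717, -0.1812,  0.035 ]), array([ 0.4896, -0.2675,  0.035 ]), array([ 0.4025, -0.2814,  0.035 ]), array([ 0.3849, -0.1962,  0.035 ])] [ 0.4369 -0.2316  0.035 ]
inset scene [349 259  29  23 322] ((363.10003662109375, 269.800048828125), (24.149534225463867, 17.441329956054688), 26.56505012512207) [0.5903 0.0507 0.1   ]
[[0.571  0.0223]
 [0.5524 0.0715]
 [0.6098 0.0794]
 [0.6261 0.031 ]]
hull c [0.5905 0.0507 0.1   ]
inset top [302 199  19  19 285] ((310.6103820800781, 207.8241424560547), (17.522598266601562, 18.35305404663086), 85.2363510131836) [0.59   0.0508 0.1   ]
[[0.6117 0.0822]
 [0.6214 0.0287]
 [0.5684 0.0196]
 [0.5588 0.0727]]
hull c [0.5898 0.0502 0.1   ]
marker (array([396.3007, 204.098 ]), array([385, 192,  25,  24, 306], dtype=int32)) (array([263.684 , 199.4434]), array([249, 194,  27,  11, 212], dtype=int32)) ((262.0, 199.0), (10.0, 26.0), 90.0) (array([0.5718, 0.1778, 0.2052]), np.float64(0.002109735875005288))
```

View pics/c1.png

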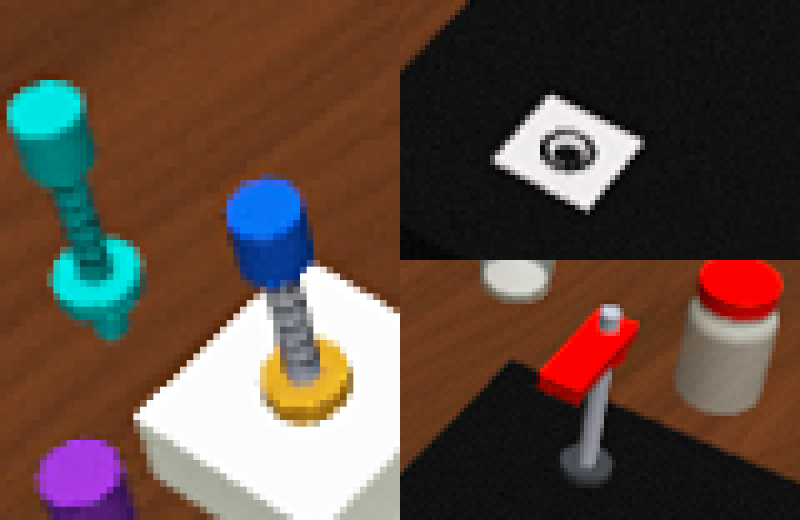

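The crop confirms the blue knob with a brass collar in the white stand. Knob z is 0.118 (0.1175 expected), and the well at (0.590, 0.0505) agrees across both views. Next I move above the knob.

```bash
cat > go.py <<'E'
import sys
from h import *
from scipy.spatial.transform import Rotation as Ro
s=observe(); p=s['position']; R=Ro.from_euler('xyz',s['tool_rot']).as_matrix()
a=[float(x) for x in sys.argv[1:4]]
print('t',s['clock'],'pos',p.round(4),'rot',s['tool_rot'].round(4),'F',s['force'].round(2),'w',s['grip_width'])
print('units',(R.T@(np.array(a)-p)/.5).round(4),'vertical turn units',(Ro.from_matrix(R.T@Ro.from_euler('xyz',[np.pi,0,s['tool_rot'][2]]).as_matrix()).as_rotvec()/np.radians(120)).round(4))
E
python3 go.py .4377 -.232 .231
```

```text
t 0.5 pos [ 0.1563 -0.6051  0.2313] rot [-3.1415 -0.      0.2528] F [-0.3 -0.2 -0.6] w 0.0856503229664024
units [ 7.315e-01 -5.817e-01  6.000e-04] vertical turn units [-0. -0.  0.]
```

>>> play_rows([
  [0.0732, -0.0582, 0, 0, 0, 0, 0],
  [0.1463, -0.1163, 0, 0, 0, 0, 0],
  [0.2195, -0.1745, 0, 0, 0, 0, 0],
  [0.2926, -0.2327, 0, 0, 0, 0, 0],
  [0.3658, -0.2909, 0, 0, 0, 0, 0],
  [0.4389, -0.349, 0, 0, 0, 0, 0],
  [0.512, -0.407, 0, 0, 0, 0, 0],
  [0.585, -0.465, 0, 0, 0, 0, 0],
  [0.66, -0.524, 0, 0, 0, 0, 0],
  [0.7315, -0.5817, 0, 0, 0, 0, 0],
])

```text
clock: 1.5
position: [0.4387, -0.2304, 0.2316]
tool_rot: [3.141, -0.0, 0.253]
force: [0.5, -1.1, -0.2]
grip_width: 0.0855
finger_force: 0.0
```

>>> play_rows([
  [0, 0, 0, 0, 0, 0, 0],
  [0, 0, 0, 0, 0, 0, 0],
  [0, 0, 0, 0, 0, 0, 0],
])

```text
clock: 1.8
position: [0.4371, -0.2329, 0.2313]
tool_rot: [3.141, 0.0, 0.252]
force: [0.0, -0.7, 0.5]
grip_width: 0.0854
finger_force: 0.0
```

```bash
python3 go.py .4377 -.232 .098
```

```text
t 1.8 pos [ 0.4371 -0.2329  0.2313] rot [3.1413e+00 3.0000e-04 2.5150e-01] F [ 0.04 -0.75  0.49] w 0.08540544001127258
units [ 0.0016 -0.0016  0.2666] vertical turn units [0.0001 0.0001 0.    ]
```

>>> play_rows([
  [0.001, -0.001, 0.06, 0, 0, 0, 0],
  [0.001, -0.001, 0.12, 0, 0, 0, 0],
  [0.001, -0.001, 0.18, 0, 0, 0, 0],
  [0.001, -0.001, 0.23, 0, 0, 0, 0],
  [0.001, -0.001, 0.266, 0, 0, 0, 0],
  [0.001, -0.001, 0.266, 0, 0, 0, 0],
  [0.001, -0.001, 0.266, 0, 0, 0, 0],
], newtons=60)

```text
clock: 2.5
position: [0.4377, -0.2323, 0.0987]
tool_rot: [3.142, 0.0, 0.251]
force: [-0.5, -0.1, 0.5]
grip_width: 0.0853
finger_force: 0.0
```

>>> play_rows([
  [0, 0, 0, 0, 0, 0, 1],
  [0, 0, 0, 0, 0, 0, 1],
  [0, 0, 0, 0, 0, 0, 1],
  [0, 0, 0, 0, 0, 0, 1],
  [0, 0, 0, 0, 0, 0, 1],
  [0, 0, 0, 0, 0, 0, 1],
  [0, 0, 0, 0, 0, 0, 1],
  [0, 0, 0, 0, 0, 0, 1],
  [0, 0, 0, 0, 0, 0, 1],
  [0, 0, 0, 0, 0, 0, 1],
], newtons=60)

```text
clock: 3.5
position: [0.4384, -0.2316, 0.0987]
tool_rot: [3.141, -0.001, 0.253]
force: [-0.7, 1.1, 7.5]
grip_width: 0.0226
finger_force: 58.3
```

```bash
python3 go.py .4377 -.232 .238
```

```text
t 3.5 pos [ 0.4384 -0.2316  0.0987] rot [ 3.1411e+00 -7.0000e-04  2.5280e-01] F [-0.66  1.13  7.51] w 0.022588430389128403
units [-0.0014  0.0007 -0.2785] vertical turn units [ 0.0002 -0.0003 -0.    ]
```

>>> play_rows([
  [0, 0, -0.03, 0, 0, 0, 1],
  [0, 0, -0.07, 0, 0, 0, 1],
  [0, 0, -0.12, 0, 0, 0, 1],
  [0, 0, -0.18, 0, 0, 0, 1],
  [0, 0, -0.24, 0, 0, 0, 1],
  [0, 0, -0.3, 0, 0, 0, 1],
  [0, 0, -0.3, 0, 0, 0, 1],
  [0, 0, -0.3, 0, 0, 0, 1],
])

```text
clock: 4.3
position: [0.438, -0.2315, 0.2484]
tool_rot: [3.141, -0.0, 0.253]
force: [-0.0, -0.2, -1.6]
grip_width: 0.0225
finger_force: 59.1
```

```bash
python3 go.py .590 .0505 .238; python3 - <<'E'
from m import *
S=grab('scene',2);T=grab('top',2)
cv2.imwrite('pics/lift.png',S[:,:,::-1])
E
```

```text
t 4.3 pos [ 0.438  -0.2315  0.2484] rot [ 3.1411e+00 -5.0000e-04  2.5270e-01] F [-0.   -0.16 -1.62] w 0.022500187232612736
units [ 0.4353 -0.47    0.0207] vertical turn units [ 0.0002 -0.0002 -0.    ]
```

View pics/lift.png

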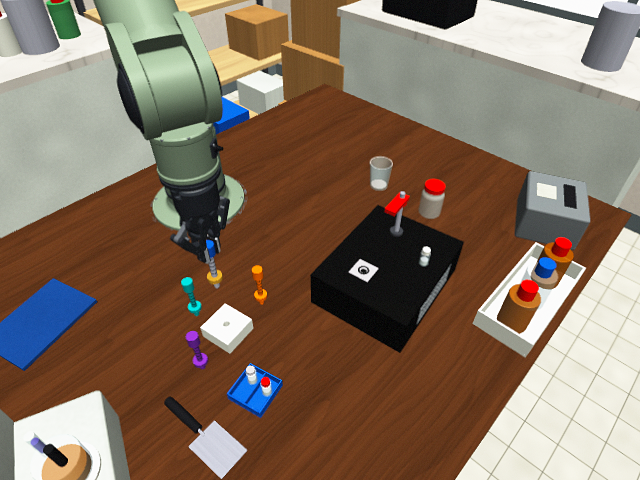

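The rod is held by the knob at (210,248), with its collar at about (214,279). Next I move over the well.

>>> play_rows([
  [0.03, -0.033, 0, 0, 0, 0, 1],
  [0.08, -0.087, 0, 0, 0, 0, 1],
  [0.14, -0.151, 0, 0, 0, 0, 1],
  [0.2, -0.216, 0, 0, 0, 0, 1],
  [0.26, -0.281, 0, 0, 0, 0, 1],
  [0.32, -0.346, 0, 0, 0, 0, 1],
  [0.37, -0.4, 0, 0, 0, 0, 1],
  [0.41, -0.443, 0, 0, 0, 0, 1],
  [0.4353, -0.47, 0, 0, 0, 0, 1],
  [0.4353, -0.47, 0, 0, 0, 0, 1],
])

```text
clock: 5.5
position: [0.5903, 0.0528, 0.2473]
tool_rot: [-3.14, 0.001, 0.255]
force: [-0.7, 0.6, -2.2]
grip_width: 0.0228
finger_force: 59.1
```

>>> play_rows([
  [0, 0, 0.03, 0, 0, 0, 1],
  [0, 0, 0.07, 0, 0, 0, 1],
  [0, 0, 0.09, 0, 0, 0, 1],
  [0, 0, 0.09, 0, 0, 0, 1],
  [0, 0, 0.09, 0, 0, 0, 1],
])

```text
clock: 6.0
position: [0.5901, 0.05, 0.2037]
tool_rot: [3.141, -0.0, 0.252]
force: [0.3, -0.0, -1.0]
grip_width: 0.0222
finger_force: 59.1
```

```bash
python3 go.py .590 .0505 .198; python3 - <<'E'
from m import *
S=grab('scene',4);T=grab('top',2)
print(proj('scene',[.59,.0505,.1]),[proj('scene',[.59,.0505,z]).round(1) for z in(.11,.14)])
c=blob(S,[15,120,80],[28,255,255],(330,200,400,275));print(c[:2],plane('scene',*c[0],.1445))
o=np.zeros((600,800,3),np.uint8)
o[:,:480]=cv2.resize(S[200:290,320:392],(480,600),interpolation=3)
o[:320,480:]=cv2.resize(T[188:228,290:330],(320,320),interpolation=3)
cv2.imwrite('pics/well.png',o[:,:,::-1])
E
```

```text
t 6.0 pos [0.5901 0.05   0.2037] rot [ 3.1415e+00 -1.0000e-04  2.5210e-01] F [ 0.32 -0.01 -1.04] w 0.022163509737174753
units [ 0.     -0.001   0.0115] vertical turn units [ 0. -0. -0.]
[362.94310988 269.77862834] [array([363.3, 266.8]), array([364.3, 257.6])]
(array([364.41964286, 256.32142857]), array([358, 250,  14,  13, 112], dtype=int32)) [0.59036523 0.05011607 0.1445    ]
```

View pics/well.png

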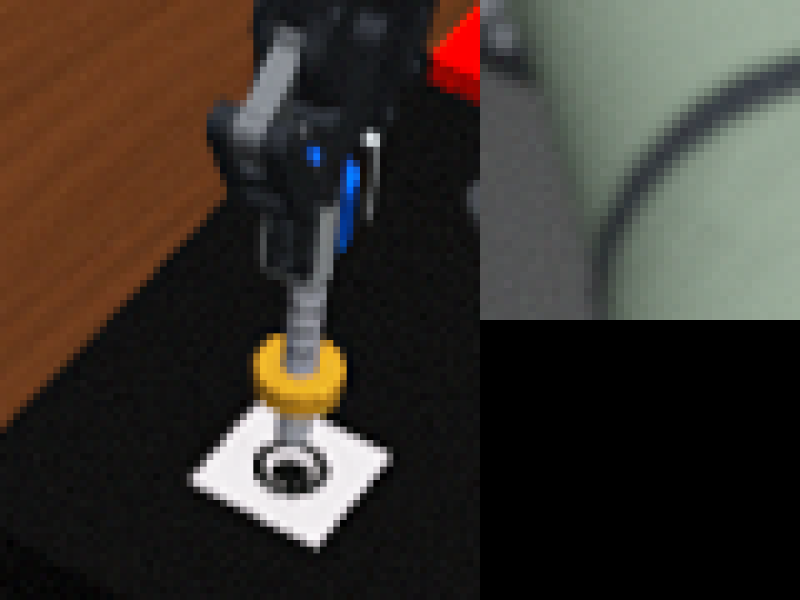

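Rod and collar sit straight above the well (collar at (364,256), expected about (364,257)). I start the insertion in small steps.

>>> play_rows([
  [0, 0, 0.012, 0, 0, 0, 1],
  [0, 0, 0.024, 0, 0, 0, 1],
  [0, 0, 0.032, 0, 0, 0, 1],
  [0, 0, 0.038, 0, 0, 0, 1],
  [0, 0, 0.044, 0, 0, 0, 1],
  [0, 0, 0.05, 0, 0, 0, 1],
  [0, 0, 0.05, 0, 0, 0, 1],
])

```text
clock: 7.0
position: [0.5899, 0.0505, 0.1779]
tool_rot: [-3.141, 0.001, 0.253]
force: [0.3, 0.1, -1.5]
grip_width: 0.0223
finger_force: 59.1
```

>>> play_rows([
  [0, 0, 0.008, 0, 0, 0, 1],
  [0, 0, 0.016, 0, 0, 0, 1],
  [0, 0, 0.024, 0, 0, 0, 1],
  [0, 0, 0.03, 0, 0, 0, 1],
  [0, 0, 0.036, 0, 0, 0, 1],
  [0, 0, 0.036, 0, 0, 0, 1],
])

```text
clock: 7.6
position: [0.59, 0.0505, 0.16]
tool_rot: [-3.142, 0.0, 0.253]
force: [-0.4, 0.3, -2.0]
grip_width: 0.0223
finger_force: 59.4
```

>>> play_rows([
  [0, 0, 0.003, 0, 0, 0, 1],
  [0, 0, 0.006, 0, 0, 0, 1],
  [0, 0, 0.009, 0, 0, 0, 1],
  [0, 0, 0.009, 0, 0, 0, 1],
])

```text
clock: 8.0
position: [0.59, 0.0505, 0.1557]
tool_rot: [-3.142, -0.0, 0.253]
force: [-0.1, -0.8, 1.2]
grip_width: 0.0223
finger_force: 59.5
```

```bash
python3 go.py .590 .0505 .15; python3 - <<'E'
from m import *
S=grab('scene',2)
print([observe()['force'][2].round(2) for _ in range(3)])
c=blob(S,[15,120,80],[28,255,255],(330,200,400,290));print(c[:2],[proj('scene',[.59,.0505,z]).round(1) for z in(.105,.11,.115)])
E
```

```text
t 8.0 pos [0.59   0.0505 0.1557] rot [-3.1416 -0.      0.2527] F [-0.08 -0.8   1.24] w 0.02234085964133682
units [-0.     -0.      0.0113] vertical turn units [-0. -0.  0.]
[np.float64(1.41), np.float64(1.41), np.float64(1.41)]
(array([362.98947368, 268.74736842]), array([357, 263,  13,  11,  95], dtype=int32)) [array([363.1, 268.3]), array([363.3, 266.8]), array([363.4, 265.3])]
```

>>> play_rows([
  [0, 0, 0.003, 0, 0, 0, 1],
  [0, 0, 0.006, 0, 0, 0, 1],
  [0, 0, 0.006, 0, 0, 0, 1],
])

```text
clock: 8.4
position: [0.59, 0.0505, 0.1526]
tool_rot: [-3.142, 0.0, 0.253]
force: [0.3, -0.7, 0.7]
grip_width: 0.0224
finger_force: 59.5
```

```bash
python3 - <<'E'
from m import *
S=grab('scene',4)
s=observe();print(s['position'],s['force'])
c=blob(S,[15,120,80],[28,255,255],(330,200,400,290));print(c[:2])
o=cv2.resize(S[210:290,320:410],(675,600),interpolation=3)
cv2.imwrite('pics/in.png',o[:,:,::-1])
E
```

```text
[0.58990679 0.05044217 0.15259883] [ 0.20734857 -0.08629948 -0.85767445]
(array([362.94565217, 268.81521739]), array([357, 263,  13,  11,  92], dtype=int32))
```

View pics/in.png

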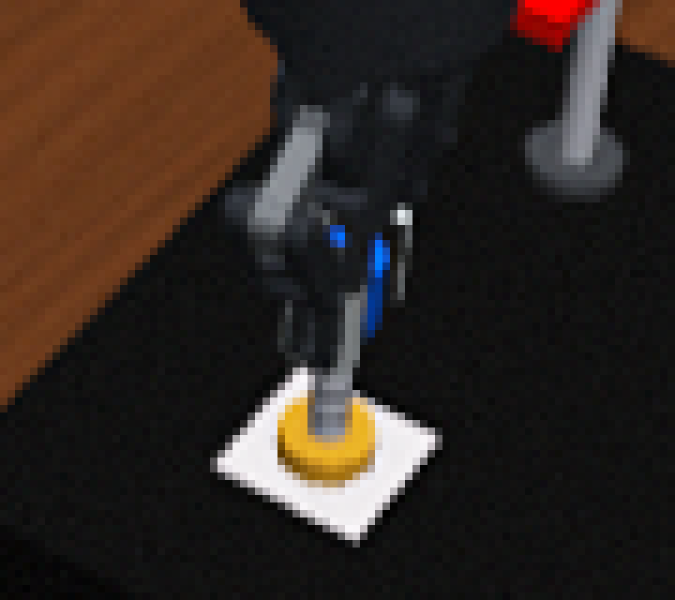

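The collar now rests on the rim at (363,269) and the rod slides through it. I go on in small steps with a low grip, which also limits the force.

>>> play_rows([
  [0, 0, 0, 0, 0, 0, 1],
  [0, 0, 0.001, 0, 0, 0, 1],
  [0, 0, 0.002, 0, 0, 0, 1],
  [0, 0, 0.003, 0, 0, 0, 1],
], newtons=25)

```text
clock: 9.0
position: [0.5901, 0.0505, 0.1514]
tool_rot: [3.142, -0.0, 0.253]
force: [-0.2, -0.3, 4.6]
grip_width: 0.0224
finger_force: 59.5
```

>>> play_rows([
  [0, 0, 0.001, 0, 0, 0, 1],
  [0, 0, 0.002, 0, 0, 0, 1],
  [0, 0, 0.003, 0, 0, 0, 1],
])

```text
clock: 9.3
position: [0.5901, 0.0505, 0.1498]
tool_rot: [-3.142, -0.0, 0.253]
force: [-1.5, -0.1, 3.6]
grip_width: 0.0222
finger_force: 59.5
```

>>> play_rows([
  [0, 0, 0.001, 0, 0, 0, 1],
  [0, 0, 0.002, 0, 0, 0, 1],
  [0, 0, 0.003, 0, 0, 0, 1],
])

```text
clock: 9.6
position: [0.59, 0.0505, 0.1482]
tool_rot: [-3.142, -0.0, 0.253]
force: [-0.7, 0.0, 4.6]
grip_width: 0.0223
finger_force: 59.5
```

>>> play_rows([
  [0, 0, 0.001, 0, 0, 0, 1],
  [0, 0, 0.002, 0, 0, 0, 1],
  [0, 0, 0.003, 0, 0, 0, 1],
  [0, 0, 0.004, 0, 0, 0, 1],
])

```text
clock: 10.0
position: [0.59, 0.0505, 0.1462]
tool_rot: [3.142, 0.0, 0.253]
force: [-0.3, -0.5, 4.6]
grip_width: 0.0226
finger_force: 59.5
```

>>> play_rows([
  [0, 0, 0.001, 0, 0, 0, 1],
  [0, 0, 0.002, 0, 0, 0, 1],
  [0, 0, 0.003, 0, 0, 0, 1],
  [0, 0, 0.004, 0, 0, 0, 1],
])

```text
clock: 10.4
position: [0.59, 0.0504, 0.1443]
tool_rot: [3.142, -0.0, 0.253]
force: [-0.3, -0.3, 5.1]
grip_width: 0.0224
finger_force: 59.5
```

>>> play_rows([
  [0, 0, 0.001, 0, 0, 0, 1],
  [0, 0, 0.002, 0, 0, 0, 1],
  [0, 0, 0.003, 0, 0, 0, 1],
  [0, 0, 0.004, 0, 0, 0, 1],
])

```text
clock: 10.8
position: [0.5908, 0.0507, 0.1434]
tool_rot: [3.141, -0.002, 0.253]
force: [-2.9, -0.7, 25.7]
grip_width: 0.0222
finger_force: 61.3
```

Floor contact: 25.7 N. I back off a little straight away.

>>> play_rows([
  [0, 0, -0.0015, 0, 0, 0, 1],
  [0, 0, -0.0015, 0, 0, 0, 1],
])

```text
clock: 11.0
position: [0.5904, 0.0506, 0.1435]
tool_rot: [3.141, -0.001, 0.253]
force: [-0.5, 0.1, 10.8]
grip_width: 0.0221
finger_force: 60.0
```

>>> play_rows([
  [0, 0, 0, 0, 0, 0, 0.3],
  [0, 0, 0, 0, 0, 0, 0.3],
  [0, 0, 0, 0, 0, 0, 0.3],
  [0, 0, 0, 0, 0, 0, 0.3],
  [0, 0, 0, 0, 0, 0, 0.3],
  [0, 0, 0, 0, 0, 0, 0.3],
])

```text
clock: 11.6
position: [0.59, 0.0505, 0.143]
tool_rot: [-3.142, 0.0, 0.253]
force: [0.1, -0.1, -0.2]
grip_width: 0.0599
finger_force: 0.0
```

>>> play_rows([
  [0, 0, -0.02, 0, 0, 0, 0.3],
  [0, 0, -0.06, 0, 0, 0, 0.3],
  [0, 0, -0.1, 0, 0, 0, 0.3],
  [0, 0, -0.14, 0, 0, 0, 0.3],
  [0, 0, -0.14, 0, 0, 0, 0.3],
  [0, 0, -0.14, 0, 0, 0, 1],
  [0, 0, -0.14, 0, 0, 0, 1],
  [0, 0, -0.14, 0, 0, 0, 1],
  [0, 0, -0.14, 0, 0, 0, 1],
  [0, 0, -0.14, 0, 0, 0, 1],
], newtons=30)

```text
clock: 12.6
position: [0.5899, 0.0505, 0.2127]
tool_rot: [-3.141, 0.001, 0.253]
force: [-0.0, -0.2, -0.6]
grip_width: -0.0001
finger_force: 0.0
```

```bash
python3 go.py .5902 .0505 .185; python3 - <<'E'
from m import *
S=grab('scene',3)
b=blob(S,*B,(330,200,400,275));print(b[:2],[proj('scene',[.59,.0505,z]).round(1) for z in(.155,.1625,.17)])
cv2.imwrite('pics/rel.png',cv2.resize(S[170:290,310:450],(700,600),interpolation=3)[:,:,::-1])
E
```

```text
t 12.6 pos [0.5899 0.0505 0.2127] rot [-3.1415e+00  5.0000e-04  2.5280e-01] F [-0.02 -0.2  -0.56] w -9.727239307240323e-05
units [0.0006 0.0002 0.0555] vertical turn units [-0.0001  0.0002 -0.    ]
(array([365.23214286, 249.95833333]), array([360, 242,  12,  17, 168], dtype=int32)) [array([364.8, 252.8]), array([365. , 250.4]), array([365.3, 247.9])]
```

View pics/rel.png

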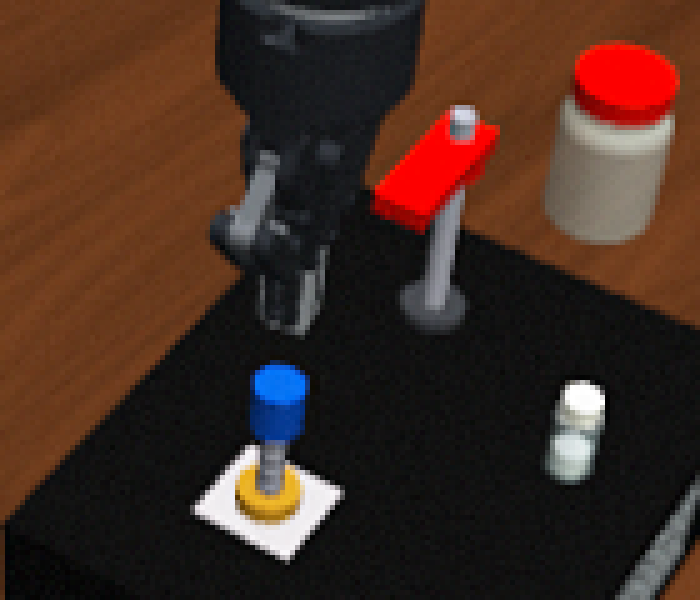

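The rod stands upright in the well with its collar on the rim. I touch the knob top with shut fingers to measure its height.

>>> play_rows([
  [0, 0, 0.03, 0, 0, 0, 1],
  [0, 0, 0.06, 0, 0, 0, 1],
  [0, 0, 0.068, 0, 0, 0, 1],
  [0, 0, 0.07, 0, 0, 0, 1],
  [0, 0, 0.07, 0, 0, 0, 1],
])

```text
clock: 13.25
position: [0.5902, 0.0506, 0.1785]
tool_rot: [-3.142, -0.0, 0.253]
force: [0.2, -0.4, 0.4]
grip_width: -0.0
finger_force: 0.0
```

>>> play_rows([
  [0, 0, 0.001, 0, 0, 0, 1],
  [0, 0, 0.002, 0, 0, 0, 1],
  [0, 0, 0.003, 0, 0, 0, 1],
  [0, 0, 0.003, 0, 0, 0, 1],
])

```text
clock: 13.65
position: [0.5901, 0.0505, 0.1766]
tool_rot: [3.142, -0.0, 0.253]
force: [0.6, 0.6, 0.2]
grip_width: -0.0003
finger_force: 0.0
```

>>> play_rows([
  [0, 0, 0.001, 0, 0, 0, 1],
  [0, 0, 0.002, 0, 0, 0, 1],
  [0, 0, 0.0025, 0, 0, 0, 1],
])

```text
clock: 13.95
position: [0.59, 0.0505, 0.1752]
tool_rot: [-3.142, 0.0, 0.253]
force: [-0.6, -0.5, -0.7]
grip_width: 0.0001
finger_force: 0.0
```

>>> play_rows([
  [0, 0, 0.001, 0, 0, 0, 1],
  [0, 0, 0.002, 0, 0, 0, 1],
  [0, 0, 0.002, 0, 0, 0, 1],
])

```text
clock: 14.25
position: [0.5905, 0.0506, 0.1749]
tool_rot: [3.141, -0.001, 0.253]
force: [-0.9, -0.4, 7.4]
grip_width: 0.0002
finger_force: 3.3
```

>>> play_rows([
  [0, 0, 0.0008, 0, 0, 0, 1],
  [0, 0, 0.0008, 0, 0, 0, 1],
  [0, 0, 0.0008, 0, 0, 0, 1],
])

```text
clock: 14.55
position: [0.5907, 0.0507, 0.1748]
tool_rot: [3.141, -0.002, 0.253]
force: [0.3, -0.9, 10.7]
grip_width: -0.0
finger_force: 5.2
```

The knob top is at TCP z = 0.1748, firm at over 10 N. Now the marker.

>>> play_rows([
  [0, 0, -0.03, 0, 0, 0, 1],
  [0, 0, -0.08, 0, 0, 0, 1],
  [0, 0, -0.13, 0, 0, 0, 1],
  [0, 0, -0.13, 0, 0, 0, 1],
])

```text
clock: 14.95
position: [0.5913, 0.0508, 0.242]
tool_rot: [3.141, -0.004, 0.253]
force: [0.1, -0.1, -0.0]
grip_width: -0.0001
finger_force: 0.0
```

```bash
python3 go.py .572 .164 .222; python3 - <<'E'
from m import *
S=grab('scene',3)
rs=blob(S,*R_,(370,180,415,225))
print(rs[:2],proj('scene',[.572,.164,.205]),[proj('scene',p) for p in([.564,.203,.205],)])
cv2.imwrite('pics/mk.png',cv2.resize(S[170:290,310:450],(700,600),interpolation=3)[:,:,::-1])
E
```

```text
t 14.95 pos [0.5913 0.0508 0.242 ] rot [ 3.141  -0.0045  0.2527] F [ 0.07 -0.07 -0.01] w -8.695798679437625e-05
units [ 0.019  -0.2289  0.0399] vertical turn units [ 0.0003 -0.0021 -0.    ]
(array([396.29315961, 204.13680782]), array([385, 192,  25,  25, 307], dtype=int32)) [392.24087503 207.14867488] [array([399.63088883, 197.73651264])]
```

View pics/mk.png

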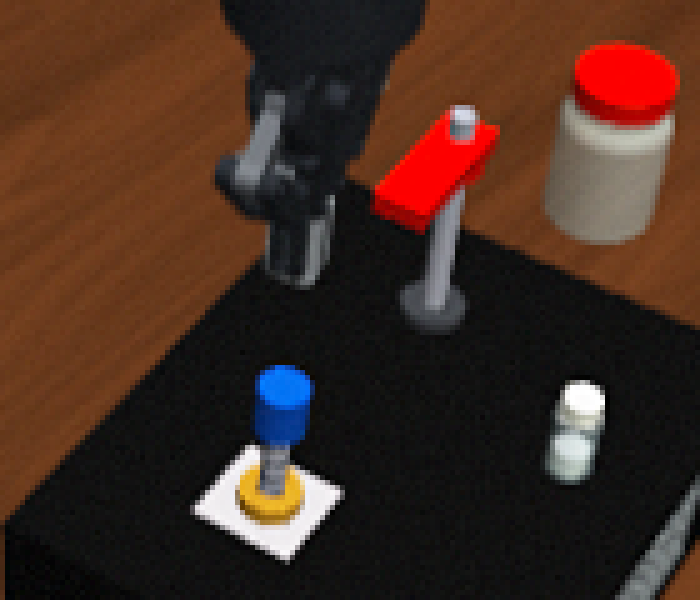

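>>> play_rows([
  [0.004, -0.04, 0, 0, 0, 0, 1],
  [0.01, -0.1, 0, 0, 0, 0, 1],
  [0.016, -0.17, 0, 0, 0, 0, 1],
  [0.022, -0.229, 0, 0, 0, 0, 1],
  [0.022, -0.229, 0, 0, 0, 0, 1],
  [0.022, -0.229, 0, 0, 0, 0, 1],
])

```text
clock: 15.7
position: [0.5716, 0.1643, 0.238]
tool_rot: [3.141, 0.001, 0.254]
force: [-0.4, -0.3, -0.1]
grip_width: 0.0
finger_force: 0.0
```

>>> play_rows([
  [0, 0, 0.01, 0, 0, 0, 1],
  [0, 0, 0.02, 0, 0, 0, 1],
  [0, 0, 0.03, 0, 0, 0, 1],
  [0, 0, 0.04, 0, 0, 0, 1],
  [0, 0, 0.044, 0, 0, 0, 1],
  [0, 0, 0.048, 0, 0, 0, 1],
])

```text
clock: 16.3
position: [0.5721, 0.164, 0.2147]
tool_rot: [3.142, 0.0, 0.253]
force: [-0.4, 1.2, -0.1]
grip_width: -0.0
finger_force: 0.0
```

>>> play_rows([
  [0, 0, 0.004, 0, 0, 0, 1],
  [0, 0, 0.008, 0, 0, 0, 1],
  [0, 0, 0.012, 0, 0, 0, 1],
])

```text
clock: 16.6
position: [0.5721, 0.1642, 0.2091]
tool_rot: [-3.142, -0.0, 0.253]
force: [0.0, -0.8, 5.3]
grip_width: 0.0002
finger_force: 2.8
```

The marker slides at 5.3 N from about z = 0.209.

>>> play_rows([
  [0, 0, 0.006, 0, 0, 0, 1],
  [0, 0, 0.012, 0, 0, 0, 1],
  [0, 0, 0.018, 0, 0, 0, 1],
  [0, 0, 0.025, 0, 0, 0, 1],
  [0, 0, 0.032, 0, 0, 0, 1],
  [0, 0, 0.039, 0, 0, 0, 1],
  [0, 0, 0.046, 0, 0, 0, 1],
  [0, 0, 0.052, 0, 0, 0, 1],
  [0, 0, 0.057, 0, 0, 0, 1],
  [0, 0, 0.06, 0, 0, 0, 1],
])

```text
clock: 17.6
position: [0.5721, 0.1642, 0.179]
tool_rot: [3.142, -0.0, 0.253]
force: [-1.3, -1.6, 5.2]
grip_width: -0.0001
finger_force: 2.8
```

>>> play_rows([
  [0, 0, 0.002, 0, 0, 0, 1],
  [0, 0, 0.004, 0, 0, 0, 1],
  [0, 0, 0.006, 0, 0, 0, 1],
  [0, 0, 0.006, 0, 0, 0, 1],
  [0, 0, 0.006, 0, 0, 0, 1],
])

```text
clock: 18.1
position: [0.5721, 0.1642, 0.1761]
tool_rot: [-3.142, -0.0, 0.253]
force: [-0.3, -0.9, 3.3]
grip_width: -0.0003
finger_force: 1.9
```

>>> play_rows([
  [0, 0, 0.001, 0, 0, 0, 1],
  [0, 0, 0.002, 0, 0, 0, 1],
  [0, 0, 0.0024, 0, 0, 0, 1],
  [0, 0, 0.0024, 0, 0, 0, 1],
  [0, 0, 0.0024, 0, 0, 0, 1],
])

```text
clock: 18.6
position: [0.5721, 0.1641, 0.1748]
tool_rot: [-3.142, -0.0, 0.253]
force: [-2.5, -0.3, 5.7]
grip_width: 0.0001
finger_force: 2.6
```

>>> play_rows([
  [0, 0, -0.02, 0, 0, 0, 1],
  [0, 0, -0.06, 0, 0, 0, 1],
  [0, 0, -0.12, 0, 0, 0, 1],
  [0, 0, -0.2, 0, 0, 0, 1],
  [0, 0, -0.28, 0, 0, 0, 1],
  [0, 0, -0.28, 0, 0, 0, 1],
  [0, 0, -0.28, 0, 0, 0, 1],
])

```text
clock: 19.3
position: [0.5722, 0.1642, 0.3158]
tool_rot: [-3.142, -0.002, 0.253]
force: [-0.8, -0.4, -0.2]
grip_width: 0.0
finger_force: 0.0
```

```bash
python3 go.py .572 .164 .3; python3 - <<'E'
from m import *
S=grab('scene',3)
b=blob(S,*B,(330,200,400,275));print(b[:2],proj('scene',[.591,.0505,.1623]))
r=blob(S,*R_,(370,190,420,240));print(r[:2], proj('scene',[.5718,.1778,.1688]))
cv2.imwrite('pics/end.png',cv2.resize(S[150:290,300:450],(642,600),interpolation=3)[:,:,::-1])
E
```

```text
t 19.3 pos [0.5722 0.1642 0.3158] rot [-3.1415e+00 -1.7000e-03  2.5270e-01] F [-0.83 -0.43 -0.2 ] w 4.4745204844697775e-06
units [-0.0005  0.0003  0.0316] vertical turn units [-0.     -0.0008  0.    ]
(array([364.8969697 , 249.79393939]), array([359, 242,  13,  17, 165], dtype=int32)) [365.369628   250.67542342]
(array([394.29292929, 216.01010101]), array([383, 204,  25,  24, 297], dtype=int32)) [393.93090956 216.32902927]
```

View pics/end.png

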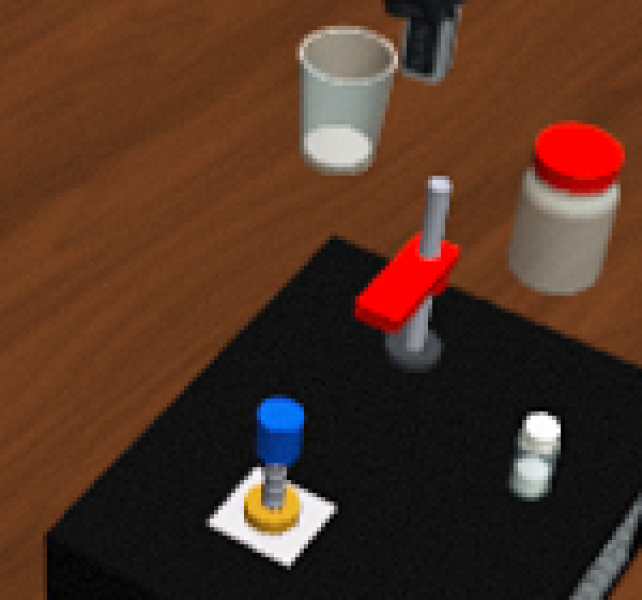

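The rod stands in the well with its collar on the rim (crop (272,508)). The marker bar is at its expected projected height, and the gripper is clear.

```bash
python3 -c "
from workcell import *
print(job_done())"
```

```text
the job is handed in; nothing more can be done
None
```

The job is handed in: the rod stands on the well floor about 45 mm down, with its collar on the rim. The red marker's top was pushed to the height measured at the knob's top, z ≈ 0.175 m, and the gripper is clear. The run took about 19 s of the 70 s, and the highest force I read on the floor was about 26 N.

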